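# Gauge the gap under a heat sink with a taper gauge

### The job

Check the clearance between the power module and the heat sink above it: pick up the steel taper gauge from the mat, lay its flat side on the bare front lip of the module and slide it thin end first, straight in under the middle of the heat sink's front edge, until it drags snugly between module and sink; do not force it. Finish still gripping the gauge in place, flat and snug, so that the gap can be read off it, and leave the other things on the bench where they lie.

Things in the scene. Friction and masses are not known exactly. Their poses are not given: they have to be found in the camera images.
- gauge: Taper gauge: rigid steel wedge 170 x 15 mm, 130 g, lying flat side down on the 4 mm mat, black cross lines on its sloping upper face. Origin: centre of the flat underside; x along it to the thin tip, z up. Thickness 1.5 mm at the tip (x = +85 mm), growing 1 mm per 10 mm to 11.5 mm at x = -15 mm; from there to the blunt end (x = -85 mm) a parallel handle. Balances at x = -18 mm.
- gauge_grip (a point): Point in the gauge's handle to grip across its 15 mm width: at x = -35 mm of the gauge, mid-thickness (5.75 mm above the underside). Axes as the gauge.
- gauge_tip (a point): Middle of the lower edge of the gauge's thin tip (gauge x = +85 mm, level with the underside).
- board: Fixed: aluminium board holder on the mat, gripping a 150 x 102 mm circuit board with a flat metal-topped power module. Origin: centre of the holder's underside; x points into the gap. Module: 61 mm wide, top face level, 41 mm above the origin, x = -60 to +57 mm; its front 25 mm are a bare lip, the rest is under the heat sink. Nothing in front of the lip is higher; the board ends at x = -75 mm.
- module_lip (a point): Middle of the upper front edge of the module (board x = -60 mm, level with the module's top face). Axes as the board.
- sink: Dark finned heat sink fixed over the module on four brass pillars at x +-40, y +-42 mm: plate 95 (x) x 96 x 6 mm, fins to 28 mm. Origin: centre of the plate's flat underside; axes as the board. Level gap of 4 to 7 mm over the module, different each time. Rigid: the snug drag builds up over a few mm of travel.
- mouth (a point): Mouth of the gap: middle of the lower front edge of the heat sink (sink x = -47.5 mm, on its underside). x points into the gap, y along the edge, z up. The gauge first touches here when its thickness equals the gap; a push of 6 to 12 N along x then makes it snug.
- pry_bar: Bystander: flat steel pry bar 172 x 14 mm, 4 mm thick throughout with a rounded end and a black grip sleeve; lies on the mat, may change places with the gauge. Not to be used. Origin: underside centre.
- tweezers: Bystander: steel tweezers 120 mm long, 9 mm high, on the mat in front of the board holder. Origin: underside, mid-length.
- screwdriver: Bystander: black-handled screwdriver 190 mm long, lying behind the mat. Origin: underside.
- spool: Bystander: solder spool 48 mm across, 45 mm high, upright on the mat. Origin: underside centre.
- flux: Bystander: small clear bottle 32 mm across, 75 mm high, upright on the mat. Origin: underside centre.
- multimeter: Bystander: orange multimeter 185 x 90 mm, 49 mm high, lying on its back at the right of the mat. Origin: underside centre.
- phone: Bystander: phone 150 x 72 x 8 mm lying at the left of the mat. Origin: underside centre.
Not all that is in view belongs to the job. Leave any pink or red look-alike of the gauge alone. There is more than one size of the board; the job needs the larger.

How it is judged (in metres and radians):
On the way, in this order (a step that is already met when the one before it is completed fails the run):
1. the gauge is gripped and lifted clear of the mat (contact force between the fingers and gauge above 1 N and height (world z) of gauge above 0.025 m and height (world z) of gauge_tip above 0.02 m), for 0.1 s.
2. the tip has entered the middle of the gap between module and sink (y of gauge_tip in the frame of mouth between -0.02 and 0.02 m and z of gauge_tip in the frame of mouth between -0.012 and 0 m and x of gauge_tip in the frame of mouth above 0.003 m and contact force between the fingers and gauge above 1 N), for 0.05 s.
At the end, for the whole second after the job is handed in: Gauge still, gripped (over 2 N), flat side down (0.09 rad), tip over 18 mm past the sink's front edge, within 20 mm of its middle and 0.17 rad of square, bearing over 1 N on the module and 1 to 25 N on the sink; the other things within 30 mm of where they lay (y of gauge_tip in the frame of mouth between -0.02 and 0.02 m and z of gauge_tip in the frame of mouth between -0.012 and 0 m and x of gauge_tip in the frame of mouth above 0.018 m and angle between the x axis of gauge and the x axis of mouth, either way round below 0.17 rad and angle between gauge's own z axis and vertical below 0.09 rad and contact force between gauge and sink between 1 and 25 N and contact force between gauge and board above 1 N and contact force between the fingers and gauge above 2 N and linear speed of gauge below 0.01 m/s and distance of each of pry_bar, tweezers, screwdriver, spool, flux, multimeter, phone from where it was at the start of the episode below 0.03 m); the arm keeps its last pose, push and grip.
It fails at once if the gauge is forced into the gap (over 35 N on the heat sink) (contact force between gauge and sink above 35 N).
It fails at once if another thing on the bench is pushed more than 30 mm from its place (distance of any of pry_bar, tweezers, screwdriver, spool, flux, multimeter, phone from where it was at the start of the episode above 0.03 m).
It also fails if it takes over 38 s, if anything falls off the work surface, if the arm or the gripper's body presses on something with over 40 N, if the wrist force passes 120 N, or if a joint passes its speed limit or range.

### The arm

A 7-joint arm with a two-finger parallel gripper is mounted at the origin on the work surface. World frame = base frame: x ahead of the robot, y to its left, z up, the work surface at z = 0. Lengths are in m, angles in degrees, forces in N, time in s.
With the tool pointing down it reaches from about 0.425 to 0.875 m from the base axis. Payload 4.7 kg.
Tool frame: the origin (TCP) lies midway between the tips of the shut fingers; the grasp point (between the pads) lies 19 mm behind it; z points along the fingers, y is the direction in which the jaws open and shut (so a half turn about z gives the same grasp; the last joint's range is limited). The gripper opens to 87 mm and grips with 3 to 60 N. Pads are 19 mm wide; open, the fingers measure 117 mm over their backs; the gripper's body (75 mm by 190 mm) begins 51 mm behind the grasp point.
Start: joints at [0.808, 18.392, -4.016, 83.108, 1.295, 78.541, -3.26], TCP at [0.65, -0, 0.223] pointing down, gripper open.
Joint ranges: [-163.93, 163.93], [-17.29, 119.83], [-79.2, 71.16], [3.27, 140.29], [-89.18, 269.18], [5.43, 117.66], [-154.24, 154.24]. Speed limits (degrees/s): [147.25, 147.25, 180, 180, 180, 180, 180].

### API

Orientations are given as [roll, pitch, yaw] about the fixed x, y, z axes, in that order (R = Rz(yaw) Ry(pitch) Rx(roll)).
In Python, from cell import env gives the robot as it stands. The module is installed in compiled form; this text tells all that it offers.
- The arm moves only by the tool servo_tool, never from a script. Its argument "plan" is a list of rows, each a list of 3 entries, a list of its own where there are three numbers: the opening, from 0 (shut) to 1 (fully open), then the shift along the tool's x, y, z in cm, then the turn, a rotation vector about the tool's x, y, z in degrees. A call has 1 to 20 rows; each row shifts and turns the pose as measured when the row begins, along the tool's axes as they then stand; what a row does not reach is not made up. A row lasts 1/12 s, in which the tool goes at most 41.7 mm and 7.16 degrees, less where a joint would pass 70% of its speed; a pose out of reach is approached as far as the arm can. A call is refused whole if a number of a shift passes 4.17 or a number of a turn 7.16, either way. A call with a gripper value outside its range is refused whole. The fingers move at their own pace and stop on an object; "force" is the grip in N (left out, the last holds). Time passes only in rows, so rows that do not move let the fingers close. It gives the time, the measured TCP pose, the force and the opening at its end, in the units of the state.
- env.get_obs(): the state, without advancing time (a new reading comes with each control period).
- env.read_camera(name): name is "scene" or "side" or "wrist"; returns a dict with "image" (480x640x3 uint8, blue, green, red), "fx", "fy", "cx", "cy" (pixels), "rvec" (rotation vector, rad) and "tvec" (3), from world to camera coordinates, as OpenCV has them; the wrist camera has in their place "T_tool_cam" (4x4, takes a point from camera to tool coordinates, whose origin is the TCP and whose axes are the flange's). Camera axes: x right, y down, z forward; pixel columns grow to the right and rows downward; lengths in m; the calibration is good to about 2 mm. The wrist camera is an equidistant fisheye: a pixel r from the principal point sees the ray r / f radians off the axis. A picture is of the moment at which its call begins: read the wrist's pose just before it. There is no depth.
- env.sign_off(): hands the job in, once; it reports no verdict.
The state is a dict: "time_s": time; "qpos": joint angles; "joint_velocities": joint speeds; "effort": joint torques, N m; "tool_pos": TCP position; "tool_rot": TCP orientation; "force": force on the tool from outside, world axes, zero at the start; "wrist_torque": the same for the moment, N m; "grip_width": finger opening in m.
Only numpy, scipy, OpenCV 4.12 (cv2) and the standard library are available. Lean on these libraries where they do the work, as an engineer would, in place of code of your own. Each camera call takes 0.05 s, during which the arm holds its last target. There are 200 camera calls.

## Working session

There is one attempt and no reset: what is moved stays moved. The work goes in short steps, Python scripts to look and compute and a tool call to move; the robot and the scene stay as the last step left them, time stands still between calls to the robot, and variables do not carry over. Pictures are saved under pics/ and viewed, about 8 in all and at most 12, crops included, and the job is handed in when it is done.

Besides the shell and the picture viewer there is one more tool, called after ">>>" as name(argument=value, ...), one argument or row to a line, values as JSON. servo_tool: Moves the arm, as the interface text tells. Its arguments: {"type":"object","properties":{"plan":{"type":"array"},"force":{"type":"number"}},"required":["plan"]}

```bash
mkdir -p pics
cat > h.py <<'E'
import numpy as np, cv2
from cell import env
from scipy.spatial.transform import Rotation as R
def grab(n,f):
    c=env.read_camera(n); cv2.imwrite('pics/'+f,c['image']); return c
def ray(c,u,v):
    Rm=cv2.Rodrigues(np.array(c['rvec'],float))[0]; t=np.array(c['tvec'],float).ravel()
    d=Rm.T@np.array([(u-c['cx'])/c['fx'],(v-c['cy'])/c['fy'],1]); return -Rm.T@t,d
def onz(c,u,v,z):
    o,d=ray(c,u,v); return o+d*(z-o[2])/d[2]
def proj(c,p):
    return cv2.projectPoints(np.array(p,float).reshape(-1,1,3),np.array(c['rvec'],float),np.array(c['tvec'],float),np.array([[c['fx'],0,c['cx']],[0,c['fy'],c['cy']],[0,0,1.]]),None)[0].reshape(-1,2)
E
python3 - <<'E'
from h import *
import pickle
d={}
for n in('scene','side'):
    c=grab(n,n+'0.png'); d[n]=c; print(n,c['fx'],c['cx'],c['cy'],ray(c,320,240))
c=grab('wrist','wrist0.png');d['wrist']=c;print(c['fx'],c['cx'],c['cy'],c['T_tool_cam'])
pickle.dump(d,open('c0.pkl','wb'));print(env.get_obs())
E
```

```text
scene 519.3997130249895 324.3364286170846 244.8322991888035 (array([ 1.50526382, -0.52987744,  0.92827942]), array([-0.71121912,  0.36721008, -0.59956682]))
side 501.8664372567607 318.84050131996185 239.26486901814516 (array([ 0.00422881, -0.64246011,  1.05527445]), array([ 0.4142981 ,  0.48970459, -0.76717272]))
371.64829954431775 326.0722074722568 234.162578086353 [[-3.89612938e-04 -9.54920316e-01 -2.96861985e-01  8.16484214e-02]
 [ 9.99998971e-01  3.79188796e-05 -1.43441083e-03  5.13212609e-04]
 [ 1.38100471e-03 -2.96862238e-01  9.54919318e-01 -1.61602182e-01]
 [ 0.00000000e+00  0.00000000e+00  0.00000000e+00  1.00000000e+00]]
{'time_s': 0.15, 'qpos': array([ 0.80773132, 18.42880268, -4.016128  , 83.15726082,  1.29498442,
       78.54073941, -3.2597261 ]), 'joint_velocities': array([-0.01569978, -0.12314537, -0.02147952, -0.28442326, -0.07697713,
        0.01506424, -0.01954315]), 'effort': array([ 2.16972071e-04, -4.91794288e+01, -4.04079035e-01, -3.12878716e+01,
       -6.39387709e-02,  4.04033612e-02,  9.90178205e-05]), 'tool_pos': array([ 6.49595653e-01, -3.88422680e-05,  2.21732411e-01]), 'tool_rot': array([-1.79918413e+02,  4.77810017e-03,  9.00024673e+01]), 'force': array([ 0.48380145, -0.37739352,  0.86799204]), 'wrist_torque': array([-0.01103875, -0.00531749, -0.01587491]), 'grip_width': 0.08727746657841962}
```

View pics/scene0.png

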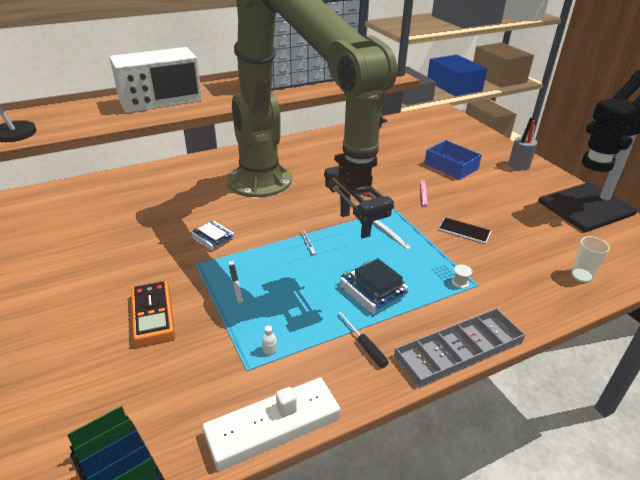

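View pics/side0.png

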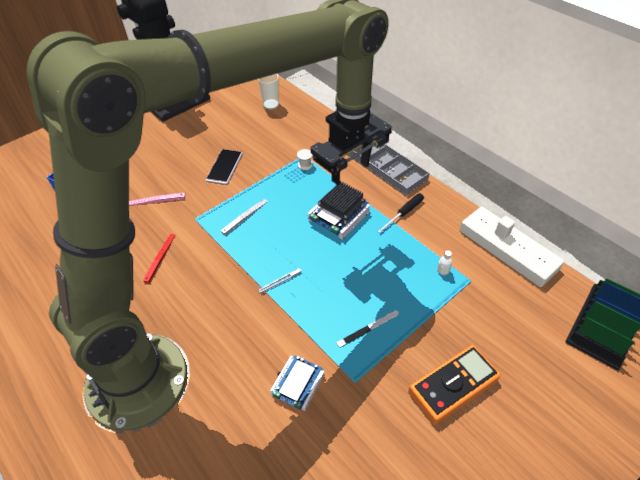

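View pics/wrist0.png

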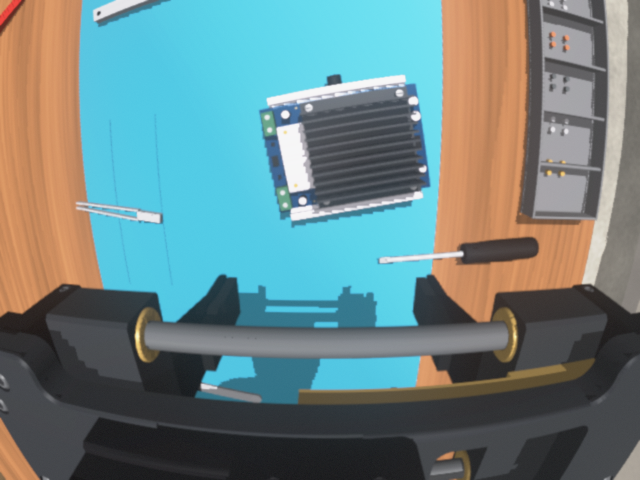

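Run:
```python
from h import *
s=cv2.imread('pics/side0.png');w=cv2.imread('pics/wrist0.png')
a=cv2.resize(s[185:245,210:280],None,fx=5.5,fy=5.5,interpolation=cv2.INTER_CUBIC)
b=cv2.resize(s[170:245,300:380],None,fx=5,fy=5,interpolation=cv2.INTER_CUBIC)
c=cv2.resize(w[70:230,250:440],None,fx=4,fy=4,interpolation=cv2.INTER_CUBIC)
cv2.imwrite('pics/c1.png',np.hstack([a[:330],cv2.copyMakeBorder(b[:330],0,0,0,0,0)]))
cv2.imwrite('pics/c2.png',c[:600,:800]); print(a.shape,b.shape,c.shape)
```

```text
(330, 385, 3) (375, 400, 3) (640, 760, 3)
```

View pics/c1.png

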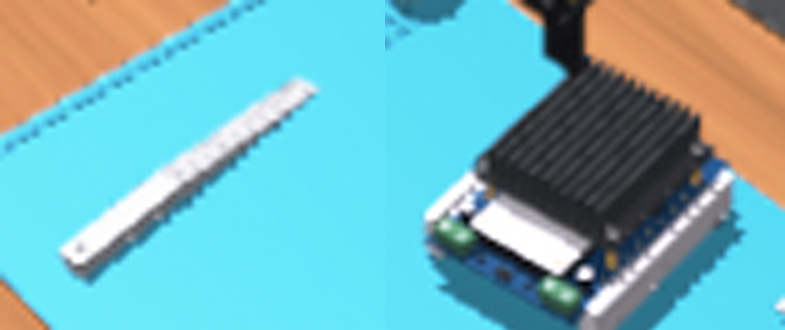

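View pics/c2.png

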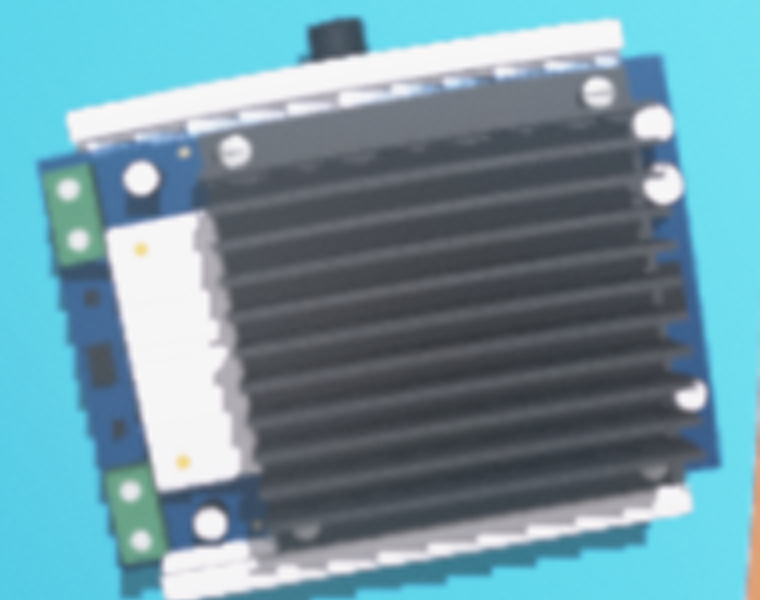

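```bash
cat >> h.py <<'E'
def wonz(c,pos,rot,u,v,z):
    x,y=u-c['cx'],v-c['cy']; r=np.hypot(x,y); th=r/c['fx']
    T=np.array(c['T_tool_cam']); d=T[:3,:3]@np.array([np.sin(th)*x/r,np.sin(th)*y/r,np.cos(th)])
    M=R.from_euler('xyz',rot,degrees=True).as_matrix()
    o=np.array(pos)+M@T[:3,3]; d=M@d; return o+d*(z-o[2])/d[2]
E
python3 - <<'E'
from h import *
import pickle
d=pickle.load(open('c0.pkl','rb'));s=d['side'];w=d['wrist']
p=np.array([.649596,0,.2217]);q=[-179.918,0,90]
t=onz(s,266,201,.0055);b=onz(s,223.5,231.4,.0155);print('tip',t,'blunt',b,np.linalg.norm((t-b)[:2]),np.degrees(np.arctan2(*(t-b)[1::-1])))
for A,B in((onz(s,317,214.4,.045),onz(s,336.6,225,.045)),(wonz(w,p,q,276.75,127,.045),wonz(w,p,q,289.5,192.5,.045))):
    e=A-B;print(A,B,(A+B)/2,np.linalg.norm(e),np.degrees(np.arctan2(e[1],e[0]))-90)
print(wonz(w,p,q,98,15,.0155))
E
```

```text
tip [0.55224348 0.24518713 0.0055    ] blunt [0.38912843 0.22268701 0.0155    ] 0.16465957441681808 7.85382910934969
[0.60414826 0.07659766 0.045     ] [0.61765345 0.01192288 0.045     ] [0.61090086 0.04426027 0.045     ] 0.06606979089152819 11.79484342865814
[0.60484063 0.07781278 0.045     ] [0.61542229 0.01695275 0.045     ] [0.61013146 0.04738277 0.045     ] 0.06177309312547395 9.86334666565267
[0.39452788 0.22362151 0.0155    ]
```

>>> servo_tool(
  plan=[
    [1, [2.9, -2.65, 0.5], [0, 0, 0]],
    [1, [2.9, -2.65, 0.5], [0, 0, 0]],
    [1, [2.9, -2.65, 0.5], [0, 0, 0]],
    [1, [2.9, -2.65, 0.5], [0, 0, 0]],
    [1, [2.9, -2.65, 0.5], [0, 0, 0]],
    [1, [2.9, -2.65, 0.5], [0, 0, 0]],
    [1, [2.9, -2.65, 0.5], [0, 0, 0]],
    [1, [2.6, -2.65, 0.5], [0, 0, 0]],
    [1, [0, 0, 0], [0, 0, 7]],
    [1, [0, 0, 0], [0, 0, 7]],
    [1, [0, 0, 0], [0, 0, 7]],
    [1, [0, 0, 0], [0, 0, 7]],
    [1, [0, 0, 0], [0, 0, 7]],
    [1, [0, 0, 0], [0, 0, 7]],
    [1, [0, 0, 0], [0, 0, 7]],
    [1, [0, 0, 0], [0, 0, 7]],
    [1, [0, 0, 0], [0, 0, 7]],
    [1, [0, 0, 0], [0, 0, 7]],
  ],
  force=40,
)

```text
time_s: 1.65
tool_pos: [0.4222, 0.2369, 0.172]
tool_rot: [179.7, 0.6, 17.9]
force: [-0.2, -0.3, -0.0]
grip_width: 0.0873
```

>>> servo_tool(
  plan=[
    [1, [1.3, 1.3, 3], [0, 0, 0]],
    [1, [0, 0, 3], [0, 0, 5]],
    [1, [0, 0, 2], [0, 0, 5]],
    [1, [0, 0, 0], [0, 0, 0]],
  ],
)

```text
time_s: 1.98
tool_pos: [0.4401, 0.2285, 0.0912]
tool_rot: [179.7, 0.2, 7.1]
force: [-1.3, -1.0, -0.3]
grip_width: 0.087
```

Run:
```python
from h import *
import pickle
o=env.get_obs();print(o['tool_pos'],o['tool_rot'],o['qpos'].round(0))
c=grab('wrist','w1.png');pickle.dump((o,c),open('w1.pkl','wb'))
```

```text
[0.44007961 0.22846326 0.09124151] [179.69662908   0.23128521   7.11457258] [ -17.    7.  -15.  113.    2.   61. -115.]
```

View pics/w1.png

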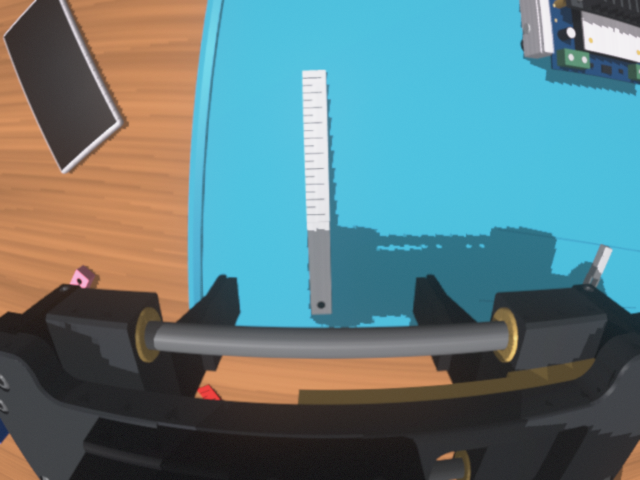

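```bash
cat > g.py <<'E'
from h import *
def tool(o,p):
    M=R.from_euler('xyz',o['tool_rot'],degrees=True).as_matrix(); return M.T@(np.array(p)-o['tool_pos'])
E
python3 - <<'E'
from g import *
import pickle
o,c=pickle.load(open('w1.pkl','rb'))
t=wonz(c,o['tool_pos'],o['tool_rot'],314,71,.0055);b=wonz(c,o['tool_pos'],o['tool_rot'],320.5,314,.0155)
u=(t-b)[:2]/np.linalg.norm((t-b)[:2]);print(t,b,np.linalg.norm((t-b)[:2]),np.degrees(np.arctan2(u[1],u[0])))
g=np.r_[(t[:2]+b[:2])/2-u*.035,.006];print(g,tool(o,g)*100)
E
```

```text
[0.55422591 0.24986753 0.0055    ] [0.38688752 0.22529423 0.0155    ] 0.16913303327227858 8.354062850359016
[0.43592809 0.23249574 0.006     ] [-0.32759874 -0.49669605  8.52303246]
```

>>> servo_tool(
  plan=[
    [1, [-0.3, -0.45, 2.5], [0, 0, -1.2]],
    [1, [0, 0, 2.5], [0, 0, 0]],
    [1, [0, 0, 2.2], [0, 0, 0]],
    [1, [0, 0, 0.8], [0, 0, 0]],
    [1, [0, 0, 0], [0, 0, 0]],
  ],
)

```text
time_s: 2.45
tool_pos: [0.4422, 0.2368, 0.0181]
tool_rot: [180.0, -0.5, 9.3]
force: [-1.1, -0.8, 0.8]
grip_width: 0.0869
```

>>> servo_tool(
  plan=[
    [1, [-0.6, 0.3, 0.7], [0, 0, 1]],
    [1, [0, 0, 0.3], [0, 0, 0]],
    [1, [0, 0, 0.1], [0, 0, 0]],
    [1, [0, 0, 0], [0, 0, 0]],
  ],
)

```text
time_s: 2.78
tool_pos: [0.4393, 0.2342, 0.0111]
tool_rot: [-179.9, -0.9, 8.4]
force: [-0.2, -0.4, 0.4]
grip_width: 0.0871
```

>>> servo_tool(
  plan=[
    [1, [-0.3, 0.2, 0.5], [0, -0.9, 0]],
    [1, [0, 0, 0.2], [0, 0, 0]],
    [1, [0, 0, 0], [0, 0, 0]],
  ],
)

```text
time_s: 3.03
tool_pos: [0.4381, 0.2323, 0.0055]
tool_rot: [-179.8, -0.1, 8.4]
force: [-0.8, 0.7, -0.2]
grip_width: 0.0872
```

>>> servo_tool(
  plan=[
    [0, [0, 0, 0], [0, 0, 0]],
    [0, [0, 0, 0], [0, 0, 0]],
    [0, [0, 0, 0], [0, 0, 0]],
    [0, [0, 0, 0], [0, 0, 0]],
    [0, [0, 0, 0], [0, 0, 0]],
    [0, [0, 0, 0], [0, 0, 0]],
    [0, [0, 0, 0], [0, 0, 0]],
    [0, [0, 0, 0], [0, 0, 0]],
    [0, [0, 0, 0], [0, 0, 0]],
    [0, [0, 0, 0], [0, 0, 0]],
  ],
)

```text
time_s: 3.87
tool_pos: [0.4385, 0.2325, 0.0058]
tool_rot: [-179.8, -0.1, 8.4]
force: [-0.8, -0.3, 0.1]
grip_width: 0.0281
```

>>> servo_tool(
  plan=[
    [0, [0, 0, 0], [0, 0, 0]],
    [0, [0, 0, 0], [0, 0, 0]],
    [0, [0, 0, 0], [0, 0, 0]],
    [0, [0, 0, 0], [0, 0, 0]],
    [0, [0, 0, 0], [0, 0, 0]],
    [0, [0, 0, 0], [0, 0, 0]],
  ],
)

```text
time_s: 4.37
tool_pos: [0.4384, 0.2326, 0.0058]
tool_rot: [-179.8, -0.1, 8.4]
force: [0.0, 0.4, 0.4]
grip_width: 0.0148
```

>>> servo_tool(
  plan=[
    [0, [0, 0, -1], [0, 0, 0]],
    [0, [0, 0, -2], [0, 0, 0]],
    [0, [0, 0, -2], [0, 0, 0]],
    [0, [0, 0, -2], [0, 0, 0]],
    [0, [0, 0, 0], [0, 0, 0]],
    [0, [0, 0, 0], [0, 0, 0]],
  ],
)

```text
time_s: 4.87
tool_pos: [0.4358, 0.2311, 0.0787]
tool_rot: [-179.9, 0.2, 8.4]
force: [-0.8, 0.4, -2.3]
grip_width: 0.0144
```

Run:
```python
from g import *
import pickle
o=env.get_obs();print(o['tool_pos'],o['tool_rot'],o['force'],o['grip_width'])
c=grab('wrist','w2.png');s=grab('side','s2.png');pickle.dump((o,c,s),open('w2.pkl','wb'))
cv2.imwrite('pics/w2c.png',np.hstack([cv2.resize(c['image'],None,fx=.75,fy=.75),cv2.resize(s['image'][130:250,190:270],(240,360))]))
```

```text
[0.43580159 0.23108246 0.07867966] [-179.92193304    0.18982415    8.43086257] [-0.76694648  0.40099649 -2.29269018] 0.014407027034358054
```

View pics/w2c.png

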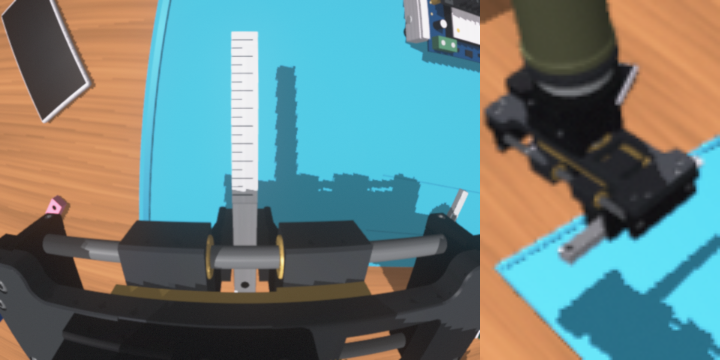

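Run:
```python
from g import *
import pickle
o,c,s=pickle.load(open('w2.pkl','rb'))
I=np.zeros(3);Z=[0,0,0]
for n,u,v,z in(('tip',326.7,43,.0003),('hole',326,380,-.0097),('blunt',326,390,-.0097),('taper start',326,254,-.0097)):
    print(n,wonz(c,I,Z,u,v,z),wonz(c,I,Z,u,v,z+.005))
o1,c1=pickle.load(open('w1.pkl','rb'))
print(wonz(c1,o1['tool_pos'],o1['tool_rot'],321,304,.0155)-wonz(c1,o1['tool_pos'],o1['tool_rot'],320.5,314,.0155))
```

```text
tip [0.11715252 0.00057615 0.0003    ] [0.11822662 0.00058388 0.0053    ]
hole [-0.04432442  0.0002099  -0.0097    ] [-0.04849473  0.00020608 -0.0047    ]
blunt [-0.05141594  0.0002064  -0.0097    ] [-0.05581967  0.00020246 -0.0047    ]
taper start [ 0.02586446  0.00024333 -0.0097    ] [ 0.02400446  0.00024061 -0.0047    ]
[0.00834324 0.00062167 0.        ]
```

>>> servo_tool(
  plan=[
    [0, [0.1, 2, 0], [0, 0, 0]],
    [0, [0.1, 3.5, 0], [0, 0, 0]],
    [0, [0.1, 3.5, 0], [0, 0, 0]],
    [0, [0.1, 3.5, 0], [0, 0, 0]],
    [0, [0.1, 3.5, 0], [0, 0, -1]],
    [0, [0.1, 3, 0], [0, 0, -0.5]],
    [0, [0.1, 2, 0], [0, 0, 0]],
    [0, [0, 0, 0], [0, 0, 0]],
    [0, [0, 0, 0], [0, 0, 0]],
  ],
)

```text
time_s: 5.72
tool_pos: [0.4685, 0.0166, 0.0669]
tool_rot: [-179.8, 1.2, 10.4]
force: [1.0, 0.6, -1.7]
grip_width: 0.0145
```

Run:
```python
from g import *
import pickle
o=env.get_obs();print(o['tool_pos'],o['tool_rot'],o['force'],o['grip_width'])
c=grab('wrist','w3.png');pickle.dump((o,c),open('w3.pkl','wb'))
cv2.imwrite('pics/w3c.png',cv2.resize(c['image'][0:250,190:500],None,fx=2.4,fy=2.4,interpolation=cv2.INTER_CUBIC))
```

```text
[0.46850268 0.01656474 0.06693944] [-179.80967996    1.1915261    10.36821806] [ 0.95153896  0.59002788 -1.74032368] 0.014532131182501835
```

View pics/w3c.png

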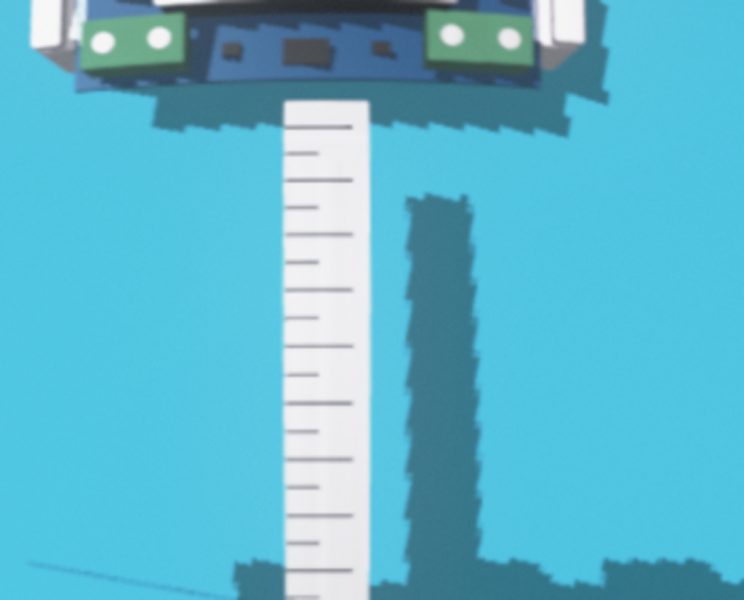

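>>> servo_tool(
  plan=[
    [0, [0.6, -0.2, 0], [0, 1.2, 0]],
    [0, [0.9, -0.2, 0], [0, 0, 0]],
    [0, [0.9, 0, 0], [0, 0, 0]],
    [0, [0.9, 0, 0], [0, 0, 0]],
    [0, [0, 0, 0], [0, 0, 0]],
    [0, [0, 0, 0], [0, 0, 0]],
  ],
)

```text
time_s: 6.27
tool_pos: [0.5025, 0.0339, 0.0652]
tool_rot: [-179.7, -0.0, 10.9]
force: [0.3, -0.3, -2.1]
grip_width: 0.0142
```

Run:
```python
from g import *
import pickle
o=env.get_obs();print(o['tool_pos'],o['tool_rot'],o['force'],o['grip_width'])
c=grab('wrist','w4.png');s=grab('side','s4.png');pickle.dump((o,c,s),open('w4.pkl','wb'))
a=cv2.resize(c['image'][0:200,220:440],None,fx=2,fy=2,interpolation=cv2.INTER_CUBIC)
b=cv2.resize(s['image'][170:250,280:350],(350,400),interpolation=cv2.INTER_CUBIC)
cv2.imwrite('pics/w4c.png',np.hstack([a,b]))
```

```text
[0.50250428 0.03393217 0.06518234] [-1.79706968e+02 -2.74166310e-02  1.09357403e+01] [ 0.29721488 -0.34964384 -2.09839995] 0.014160161835992434
```

View pics/w4c.png

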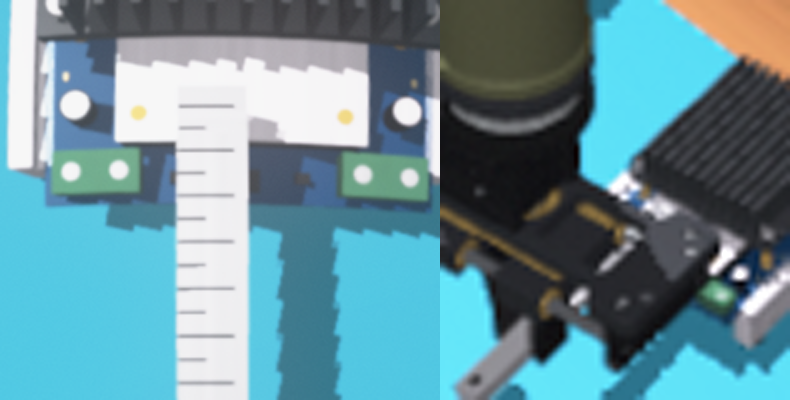

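>>> servo_tool(
  plan=[
    [0, [0, 0.55, 0.5], [0, 0, 0.7]],
    [0, [0, 0, 0.5], [0, 0, 0]],
    [0, [0, 0, 0.3], [0, 0, 0]],
    [0, [0, 0, 0], [0, 0, 0]],
    [0, [0, 0, 0], [0, 0, 0]],
  ],
)

```text
time_s: 6.78
tool_pos: [0.5021, 0.0268, 0.0504]
tool_rot: [-179.7, 0.1, 10.1]
force: [-0.8, -0.6, -1.2]
grip_width: 0.0143
```

>>> servo_tool(
  plan=[
    [0, [0, 0, 0.15], [0, 0, 0]],
    [0, [0, 0, 0.1], [0, 0, 0]],
    [0, [0, 0, 0], [0, 0, 0]],
  ],
)

```text
time_s: 7.03
tool_pos: [0.5018, 0.0265, 0.0476]
tool_rot: [-179.7, 0.1, 10.0]
force: [-0.7, 0.7, -1.3]
grip_width: 0.0145
```

>>> servo_tool(
  plan=[
    [0, [0, 0, 0.15], [0, 0, 0]],
    [0, [0, 0, 0], [0, 0, 0]],
  ],
)

```text
time_s: 7.2
tool_pos: [0.502, 0.0266, 0.0463]
tool_rot: [-179.7, 0.0, 10.0]
force: [-0.9, 0.0, 0.2]
grip_width: 0.0142
```

Run:
```python
from g import *
o=env.get_obs();print(o['tool_pos'],o['tool_rot'],o['force'],o['wrist_torque'],o['grip_width'])
c=grab('wrist','w5.png');s=grab('scene','s5.png')
a=cv2.resize(c['image'][0:200,220:440],None,fx=2,fy=2,interpolation=cv2.INTER_CUBIC)
b=cv2.resize(s['image'][240:320,320:390],(350,400),interpolation=cv2.INTER_CUBIC)
cv2.imwrite('pics/w5c.png',np.hstack([a,b]))
```

```text
[0.50204225 0.02660423 0.0462889 ] [-1.79733665e+02  3.64952659e-02  1.00430174e+01] [-0.8973562   0.01121023  0.19280802] [0.04995802 0.15610054 0.01697914] 0.014210632884895501
```

View pics/w5c.png

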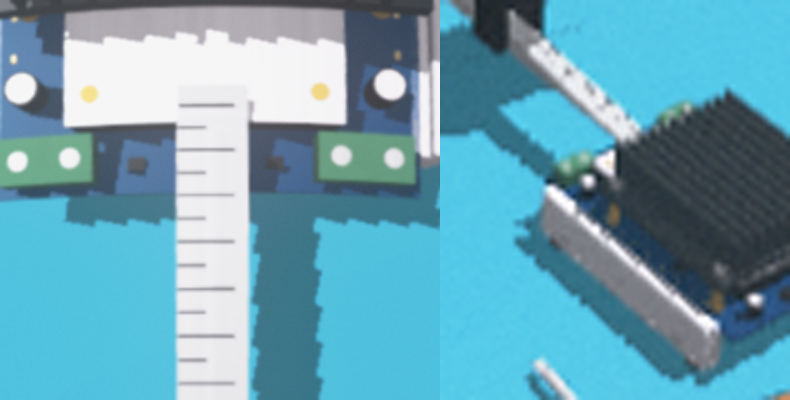

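>>> servo_tool(
  plan=[
    [0, [0.5, 0, 0], [0, 0, 0]],
    [0, [0.5, 0, 0], [0, 0, 0]],
    [0, [0.5, 0, 0], [0, 0, 0]],
    [0, [0, 0, 0], [0, 0, 0]],
  ],
)

```text
time_s: 7.63
tool_pos: [0.5189, 0.0296, 0.047]
tool_rot: [-179.7, -0.1, 10.0]
force: [-0.1, 0.5, -1.4]
grip_width: 0.0147
```

>>> servo_tool(
  plan=[
    [0, [0.3, 0, 0.08], [0, 0, 0]],
    [0, [0.5, 0, 0], [0, 0, 0]],
    [0, [0.5, 0, 0.03], [0, 0, 0]],
    [0, [0, 0, 0], [0, 0, 0]],
  ],
)

```text
time_s: 7.97
tool_pos: [0.5336, 0.0323, 0.046]
tool_rot: [-179.7, -0.1, 10.1]
force: [0.5, 0.4, 0.1]
grip_width: 0.0148
```

>>> servo_tool(
  plan=[
    [0, [0.4, 0, 0], [0, 0, 0]],
    [0, [0.4, 0, 0], [0, 0, 0]],
    [0, [0, 0, 0], [0, 0, 0]],
  ],
)

```text
time_s: 8.22
tool_pos: [0.5425, 0.0338, 0.0463]
tool_rot: [-179.7, -0.1, 10.1]
force: [-0.5, -0.2, -0.1]
grip_width: 0.0144
```

>>> servo_tool(
  plan=[
    [0, [0.3, 0, 0], [0, 0, 0]],
    [0, [0, 0, 0], [0, 0, 0]],
  ],
)

```text
time_s: 8.38
tool_pos: [0.5461, 0.0344, 0.0463]
tool_rot: [-179.7, -0.1, 10.1]
force: [1.1, 0.3, 0.3]
grip_width: 0.0143
```

>>> servo_tool(
  plan=[
    [0, [0.3, 0, 0], [0, 0, 0]],
    [0, [0, 0, 0], [0, 0, 0]],
  ],
)

```text
time_s: 8.55
tool_pos: [0.5494, 0.035, 0.0464]
tool_rot: [-179.7, -0.1, 10.1]
force: [0.9, -0.4, 0.1]
grip_width: 0.0143
```

Tip is about 32 mm past the mouth, with no axial force yet. I'll keep going in small steps.

>>> servo_tool(
  plan=[
    [0, [0.3, 0, 0], [0, 0, 0]],
    [0, [0, 0, 0], [0, 0, 0]],
  ],
)

```text
time_s: 8.72
tool_pos: [0.5526, 0.0355, 0.0464]
tool_rot: [-179.7, -0.1, 10.1]
force: [0.3, -0.4, 0.1]
grip_width: 0.0144
```

>>> servo_tool(
  plan=[
    [0, [0.25, 0, 0], [0, 0, 0]],
    [0, [0, 0, 0], [0, 0, 0]],
  ],
)

```text
time_s: 8.88
tool_pos: [0.5543, 0.0358, 0.0463]
tool_rot: [-179.7, 0.0, 10.0]
force: [-0.5, -1.3, 1.3]
grip_width: 0.0146
```

>>> servo_tool(
  plan=[
    [0, [0.2, 0, 0], [0, 0, 0]],
    [0, [0, 0, 0], [0, 0, 0]],
  ],
)

```text
time_s: 9.05
tool_pos: [0.5544, 0.0358, 0.0462]
tool_rot: [-179.7, 0.3, 10.0]
force: [0.1, 0.0, 3.6]
grip_width: 0.0148
```

>>> servo_tool(
  plan=[
    [0, [0.2, 0, 0], [0, 0, 0]],
    [0, [0, 0, 0], [0, 0, 0]],
  ],
)

```text
time_s: 9.22
tool_pos: [0.5545, 0.0358, 0.0464]
tool_rot: [-179.7, 0.5, 10.0]
force: [-0.4, 0.6, 3.7]
grip_width: 0.0146
```

>>> servo_tool(
  plan=[
    [0, [0.15, 0, 0], [0, 0.4, 0]],
    [0, [0.2, 0, 0], [0, 0, 0]],
  ],
)

```text
time_s: 9.38
tool_pos: [0.5547, 0.0358, 0.046]
tool_rot: [-179.7, 0.5, 10.0]
force: [-8.3, -1.2, 7.7]
grip_width: 0.0145
```

>>> servo_tool(
  plan=[
    [0, [0.3, 0, 0], [0, 0, 0]],
  ],
)

```text
time_s: 9.47
tool_pos: [0.5547, 0.0359, 0.0457]
tool_rot: [-179.7, 0.9, 10.0]
force: [-12.3, -0.8, 9.7]
grip_width: 0.0144
```

>>> servo_tool(
  plan=[
    [0, [0.2, 0, -0.08], [0, 0.5, 0]],
    [0, [0.2, 0, -0.05], [0, 0.3, 0]],
  ],
)

```text
time_s: 9.63
tool_pos: [0.5547, 0.0359, 0.0461]
tool_rot: [-179.7, 0.6, 10.0]
force: [-6.0, -1.4, 3.8]
grip_width: 0.0143
```

Run:
```python
from g import *
for i in range(4):
    c=env.read_camera('wrist'); o=env.get_obs();print(o['time_s'],o['tool_pos'],o['tool_rot'].round(2),o['force'].round(1),o['grip_width'])
s=grab('scene','s6.png');cv2.imwrite('pics/w6.png',c['image'])
a=cv2.resize(c['image'][0:200,220:440],None,fx=2,fy=2,interpolation=cv2.INTER_CUBIC)
b=cv2.resize(s['image'][240:320,320:390],(350,400),interpolation=cv2.INTER_CUBIC)
cv2.imwrite('pics/w6c.png',np.hstack([a,b]))
```

```text
9.6833 [0.55473222 0.03589449 0.04608968] [-179.69    0.61   10.01] [-6.3 -1.5  3.7] 0.014458739454531891
9.7333 [0.55472359 0.03593024 0.04606271] [-179.69    0.62   10.02] [-7.3 -0.6  4.3] 0.014589102642243647
9.7833 [0.5547309  0.03589135 0.04606657] [-179.69    0.62   10.01] [-6.6 -1.3  5. ] 0.014484483991765636
9.8333 [0.55472888 0.03588963 0.04605429] [-179.69    0.62   10.02] [-6.9 -0.2  4.3] 0.014706363771030947
```

View pics/w6c.png

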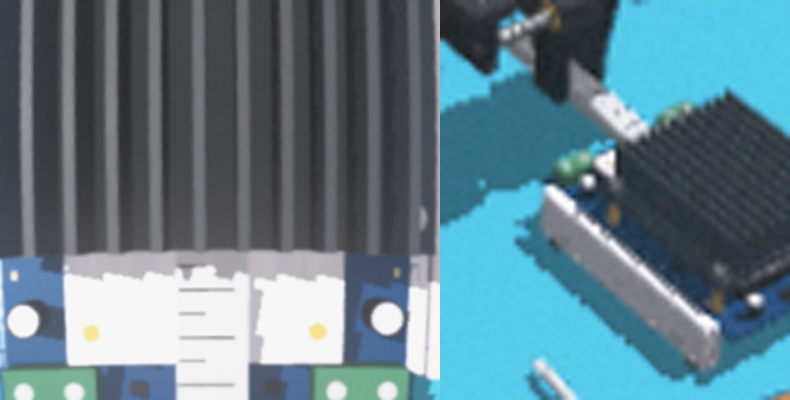

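```bash
python3 -c "
from h import *
print(env.sign_off());o=env.get_obs();print(o['time_s'],o['tool_pos'],o['force'],o['grip_width'])"
```

```text
the job is handed in; nothing more can be done
None
the job is handed in; nothing more can be done
```

I picked up the steel taper gauge, laid it on the module's front lip and slid it thin end first under the middle of the heat sink until it stopped. I handed the job in at about 9.9 s, still gripping it. `sign_off` gave no verdict.

**Final checks**
- **Push:** it held steady at 6 to 7 N along the gap, with about 4 N upward on the tool from the gauge bearing on the module. The reading briefly reached 12 N while I was seating the gauge.
- **Position:** the tool's pitch was 0.6° and its yaw 10.0°, close to the board heading of about 10°. The last wrist picture shows the gauge centred and square.
- **Depth:** by my estimate the tip is about 37 mm past the sink's front edge. That makes the gap roughly 5.2 mm, give or take a few tenths.
- **Grip:** the commanded grip was 40 N, at an opening of 14.5 mm.

**Not confirmed**
- **Contact forces:** I could not measure the force on the sink or on the module separately. From the push I estimate about 11 N on the sink, assuming a friction coefficient of 0.2.
- **Flatness:** I judged this from the tool pitch and the pictures; I did not measure the gauge itself.
- **Other items:** I touched nothing else that I know of, but I did not re-measure where the other things lie.
- **Early position estimates:** the camera measurements of the lip and the gauge differed by 3 to 5 mm. I corrected the approach from closer wrist views.

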